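# Lock the polisher spindle through the guard window

## Robot

A 7-joint arm with a two-finger parallel gripper is mounted at the origin on the work surface. World frame = base frame: x ahead of the robot, y to its left, z up, the work surface at z = 0. Lengths are in m, angles in rad, forces in N, time in s.
With the tool pointing down it reaches from about 0.375 to 0.925 m from the base axis. Payload 3.1 kg.
Tool frame: the origin (TCP) lies midway between the tips of the shut fingers; the grasp point (between the pads) lies behind it (robot.pinch_z is the z of the grasp point in the tool frame, in m); z points along the fingers, y is the line along which they close (so a half turn about z gives the same grasp; the last joint's range is limited). The gripper opens to 85 mm and grips with 20 to 120 N. Pads are 22 mm wide; open, the fingers measure 114 mm over their backs; the gripper's body (76 mm by 85 mm) begins 54 mm behind the grasp point. The pads swing forward as they close: fully open they stand 13 mm farther back than shut.
Start: joints at [-1.43, 0.383, 0.044, 1.598, -0.018, 1.161, -0.05], TCP at [0.154, 0.632, 0.231] pointing down, gripper open.
Joint ranges: [-2.61, 2.61], [-0.41, 2.15], [-1.48, 1.57], [0, 2.5], [-1.57, 4.71], [0.05, 1.97], [-2.85, 2.85]. Speed limits (rad/s): [2.79, 2.79, 3.14, 3.14, 3.14, 3.14, 3.14].

## Interface

Orientations are given as [roll, pitch, yaw] about the fixed x, y, z axes, in that order (R = Rz(yaw) Ry(pitch) Rx(roll)).
In Python, from workcell import observe, eyes, robot gives the robot as it stands.
- The arm moves only by the tool step_arm, never from a script. Its argument "motion" is a list of rows, each an object of numbers: "tx", "ty", "tz": the shift along the world's x, y, z in units of 0.04 m (1.0 is 0.04 m); "wx", "wy", "wz": the turn, a rotation vector about the world's x, y, z in units of 30 degrees (1.0 is 30 degrees). A call has 1 to 5 rows; each row shifts and turns the commanded pose from where the row before left it; what a row does not reach is not made up. A row lasts 1/8 s, in which the tool goes at most 62.5 mm and 10.7 degrees, less where a joint would pass 70% of its speed; a pose out of reach is approached as far as the arm can. A call with a number of a shift or a turn outside -1 to 1 is refused whole. A call with a gripper value outside its range is refused whole. "grip" is the closure, from -1 (fully open) to 1 (shut), so that 0 is half open, set as the call begins (left out, the last holds). The fingers move at their own pace and stop on an object; "force" is the grip in N (left out, the last holds). Time passes only in rows, so rows that do not move let the fingers close. It gives the time, the measured TCP pose, the force, the opening and the grip force at its end, in the units of the state.
- observe(): the state, without advancing time (a new reading comes with each control period).
- eyes.read_camera(name): name is "scene" or "top" or "wrist"; returns a dict with "image" (480x640x3 uint8, red, green, blue), "fx", "fy", "cx", "cy" (pixels), "R" (3x3) and "t" (3): a world point X has camera coordinates R X + t; the wrist camera has in their place "hand_eye" (4x4, takes a point from camera to tool coordinates, whose origin is the TCP and whose axes are the flange's). Camera axes: x right, y down, z forward; pixel columns grow to the right and rows downward; lengths in m; the calibration is good to about 2 mm. A picture is of the moment at which its call begins: read the wrist's pose just before it. There is no depth.
- robot.hand_in(): hands the job in; it is judged then, once.
Trained networks look in a picture, given as the dict that the camera call returned (one of the last four; its "shot" number tells which), for a name from the list of things; names that differ only in an ending like _2 or _b are one class to them, and where a whole thing is asked for, a point or a joint stands for the part that bears it (a point fixed in the world has none). Each returns a list of dicts, best first, with "p" (0 to 1); they miss things now and then, are a little off and sometimes report something else, mostly with a low value. They report only what shows in the picture. A call takes as long as a camera call.
- eyes.spot_in(picture, target): "position" ([x, y, z] in m, in the coordinates of the camera as it stood for that picture, good to about 4 mm: the middle of the surface that is visible of it).
- eyes.tip_of(picture, target): "position" ([x, y, z] in m, in the coordinates of the camera as it stood for that picture, good to about 4 mm: a listed point, or the origin of a listed thing).
The state is a dict: "t": time; "joint_positions": joint angles; "qd": joint speeds; "tau": joint torques, N m; "tool_pos": TCP position; "orientation": TCP orientation; "force": force on the tool from outside, world axes, zero at the start; "moment": the same for the moment, N m; "gripper_width": finger opening in m; "grasp_force": force on a finger pad.
Only numpy, scipy, OpenCV 4.12 (cv2) and the standard library are available. Lean on these libraries where they do the work, as an engineer would, in place of code of your own. Each camera call takes 0.05 s, during which the arm holds its last target. There are 200 camera calls.

## Task

The felt wheel on the bench polisher is due for changing, so lock its spindle: with the fingertips push the clear shutter fully open by its orange fin, then reach through the window of the yellow guard, press the red lever all the way down, and withdraw. Do not touch the yellow guard at any time, and leave everything else on the bench where it is - nothing is to be picked up.

Things in the scene. Friction and masses are not known exactly. Their poses are not given: they have to be found in the camera images.
- guard: yellow guard on posts over the polisher: level plate 250 x 170 x 5 mm, top 170 mm above the table. Origin: centre of its 80 x 80 mm window, on the plate's top; x away from the machine's front, y towards the motor, z up. Plate spans x -85..85, y -60..190. Shutter rails along y at x +-56 rise 6.5 mm. Guard includes rails, posts, clear back panel; do not touch
- shutter (a joint): travel (m) of the clear shutter, 104 x 96 mm, lying 1 to 5 mm above the guard plate: 0 = centred over the window (shut), 0.092 = at its stop, window clear. Opens along the guard's +y; needs about 2 N, stays where it is left
- fin (a point): orange push fin across the middle of the shutter, 60 mm wide along x, its top 29 mm above the guard plate's top. Upright face on its -y side, slope on its +y side. Point: middle of the upright face, 17 mm above the guard plate's top; axes as the guard's. Moves with the shutter
- lever (a joint): angle (rad) of the spindle-lock lever: 0 = fully up, 0.34 = fully down at its stop. Needs about 4 to 5 N at the pad, stays where it is left
- pad (a point): centre of the top face of the red lever pad, 32 x 32 x 10 mm, under the window's middle. The lever's hinge lies 79 mm further along the guard's x, its axis along y. The pad's top is 8 mm below the guard plate's top with the lever up, 35 mm below when fully down; it tilts up to 0.17 rad and shifts under 4 mm along x
- ring_stand: small turned wooden cone (52 mm tall, 32 mm foot) carrying a gold ring, standing on the polisher's base plate at its front; origin under its centre; leave alone
- tweezers: steel tweezers lying flat, 140 mm long, 7 mm high; origin under the middle, x along them; leave alone
- handpiece: black rotary handpiece lying flat, 145 mm long, 25 mm thick; origin under the middle, x towards its white disc; leave alone
- mandrel: upright tapered steel ring mandrel, 132 mm tall, 50 mm foot; origin under its centre; leave alone
- jar: amber glass jar with brass cap, 60 mm tall, 56 mm across; origin under its centre; leave alone
- spare_wheel: spare felt wheel lying flat, 80 mm across, 22 mm thick; origin under its centre; leave alone
- gem_tray: black tray with loose stones, 100 x 140 x 18 mm; origin under its centre; leave alone

How it is judged:
By the outcome, as a careful person would: the job done as asked, in the order asked, and still so for the second after the job is handed in, with the robot touching nothing.
It also fails if it takes over 42 s, if anything falls off the work surface, if the arm or the gripper's body presses on something with over 40 N, if the wrist force passes 120 N, or if a joint passes its speed limit or range.

## Working session

There is one attempt and no reset: what is moved stays moved. The work goes in short steps, Python scripts to look and compute and a tool call to move; the robot and the scene stay as the last step left them, time stands still between calls to the robot, and variables do not carry over. Pictures are saved under pics/ and viewed, at most 10 in all, crops included, and the job is handed in when it is done.

Besides the shell and the picture viewer there is one more tool, called after "Request:" as name(argument=value, ...), one argument or row to a line, values as JSON. step_arm: Moves the arm, as the interface text tells. Shifts and turns lie within -1 to 1; 1 stands for 0.04 m of shift or 30 degrees of turn. Its arguments: {"type":"object","properties":{"motion":{"type":"array"},"grip":{"type":"number"},"force":{"type":"number"}},"required":["motion"]}

```bash
mkdir -p pics; cat > h.py <<'E'
import numpy as np, cv2
from workcell import observe, eyes, robot
from scipy.spatial.transform import Rotation as Rn
def shot(n):
    s=observe(); p=eyes.read_camera(n)
    if "R" in p: R=np.array(p["R"]);t=np.array(p["t"])
    else:
        T=np.eye(4);T[:3,:3]=Rn.from_euler('xyz',s["orientation"]).as_matrix();T[:3,3]=s["tool_pos"]
        M=np.linalg.inv(T@np.array(p["hand_eye"]));R=M[:3,:3];t=M[:3,3]
    return p,R,t
def save(p,f): cv2.imwrite(f,p["image"][:,:,::-1])
def w(R,t,x): return R.T@(np.array(x)-t)
def px(p,R,t,X):
    c=R@np.array(X)+t; return np.round([p["fx"]*c[0]/c[2]+p["cx"],p["fy"]*c[1]/c[2]+p["cy"]],1)
def ray(p,R,t,u,v,z):
    d=R.T@np.array([(u-p["cx"])/p["fx"],(v-p["cy"])/p["fy"],1]);o=-R.T@t
    return o+d*(z-o[2])/d[2]
E
python3 - <<'E'
from h import *
np.set_printoptions(precision=4,suppress=True)
for n in ("scene","top"):
    p,R,t=shot(n); save(p,f"pics/{n}.png")
    print(n,"cam",-R.T@t)
    for k in ("guard","fin","pad","mandrel","jar","handpiece","ring_stand"):
        for r in eyes.tip_of(p,k)[:1]: print(k,round(r["p"],2),w(R,t,r["position"]))
    for k in ("fin","pad"):
        for r in eyes.spot_in(p,k)[:1]: print("spot",k,round(r["p"],2),w(R,t,r["position"]))
s=observe();print(s["t"],s["orientation"],s["tool_pos"],robot.pinch_z)
E
```

```text
scene cam [ 1.0948 -0.8463  1.0681]
guard 0.62 [ 0.5499 -0.0464  0.1706]
fin 0.7 [ 0.553  -0.0406  0.1874]
pad 0.67 [ 0.6043 -0.4219  0.004 ]
mandrel 0.85 [ 0.4955 -0.4196 -0.0002]
jar 0.84 [0.5095 0.4345 0.0026]
handpiece 0.63 [0.2757 0.2725 0.0006]
spot fin 0.83 [ 0.5543 -0.0405  0.1759]
top cam [0.2579 0.0011 1.2576]
fin 0.68 [ 0.5443 -0.0387  0.1879]
mandrel 0.7 [ 0.4914 -0.4164  0.0036]
jar 0.79 [0.5111 0.4306 0.001 ]
handpiece 0.57 [0.2684 0.2733 0.0037]
ring_stand 0.67 [0.4463 0.0636 0.0185]
spot fin 0.97 [ 0.5408 -0.0318  0.1759]
1.0 [-3.1416 -0.      2.9029] [0.1537 0.6316 0.2313] -0.0187
```

View pics/scene.png

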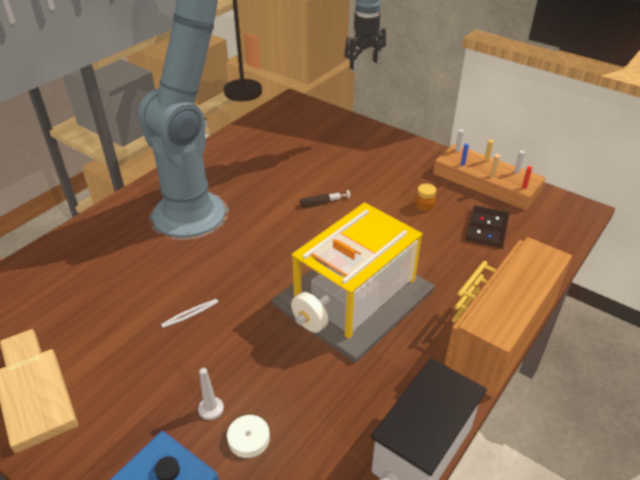

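View pics/top.png

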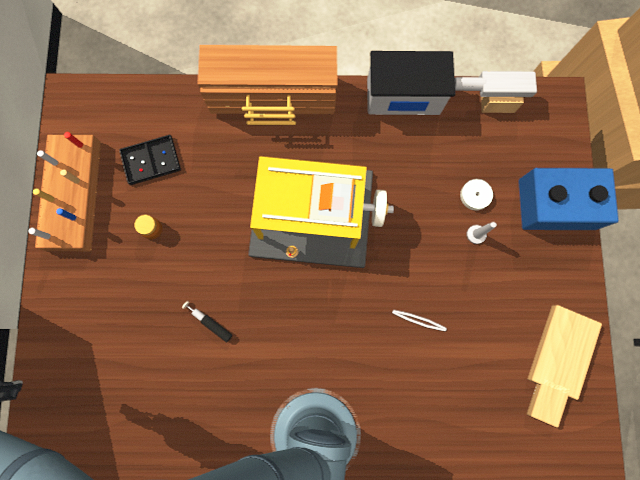

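The scene shows the machine with its wheel towards -y, and the fin near (345,248). In the top view the yellow plate's corners are near (261,157), (366,166), (361,236) and (252,229), with the fin at (326,197). I'll turn these into a guard pose while moving closer.

```bash
python3 - <<'E'
from h import *
np.set_printoptions(precision=4,suppress=True)
p,R,t=shot("top")
C=[ray(p,R,t,u,v,.17) for u,v in((261,157),(366,166),(361,236),(252,229))]
for c in C: print(c)
print([np.linalg.norm(C[i]-C[i-1]) for i in range(4)])
E
```

```text
[0.6446 0.1272 0.17  ]
[ 0.6238 -0.117   0.17  ]
[ 0.4584 -0.1031  0.17  ]
[0.4737 0.1437 0.17  ]
[np.float64(0.17162873281191462), np.float64(0.24510853489103968), np.float64(0.16606091807939238), np.float64(0.2472744223468459)]
```

Request:
step_arm(
  motion=[
    {"tz": 1, "ty": -0.5},
    {"tx": 0.5, "ty": -1, "tz": 1},
    {"tx": 0.6, "ty": -1},
    {"tx": 0.6, "ty": -1},
    {"tx": 0.6, "ty": -1},
  ],
  grip=1,
)

```text
schema error: expected keys tx, ty, tz, wx, wy, wz
```

Request:
step_arm(
  motion=[
    {"tx": 0, "ty": -0.5, "tz": 1, "wx": 0, "wy": 0, "wz": 0.1},
    {"tx": 0.5, "ty": -1, "tz": 1, "wx": 0, "wy": 0, "wz": 0.1},
    {"tx": 0.6, "ty": -1, "tz": 0.5, "wx": 0, "wy": 0, "wz": 0.1},
    {"tx": 0.6, "ty": -1, "tz": 0, "wx": 0, "wy": 0, "wz": 0},
    {"tx": 0.6, "ty": -1, "tz": 0, "wx": 0, "wy": 0, "wz": 0},
  ],
  grip=1,
)

```text
t: 1.68
tool_pos: [0.2466, 0.4504, 0.3321]
orientation: [3.14, 0.001, 3.06]
force: [0.6, 0.5, -0.1]
gripper_width: 0.0002
grasp_force: 0.0
```

Request:
step_arm(
  motion=[
    {"tx": 0.6, "ty": -1, "tz": 0, "wx": 0, "wy": 0, "wz": 0},
    {"tx": 0.6, "ty": -1, "tz": 0, "wx": 0, "wy": 0, "wz": 0},
    {"tx": 0.6, "ty": -1, "tz": 0, "wx": 0, "wy": 0, "wz": 0},
    {"tx": 0.6, "ty": -1, "tz": 0, "wx": 0, "wy": 0, "wz": 0},
    {"tx": 0.6, "ty": -1, "tz": 0, "wx": 0, "wy": 0, "wz": 0},
  ],
)

```text
t: 2.3
tool_pos: [0.3664, 0.2501, 0.3316]
orientation: [3.141, 0.0, 3.06]
force: [0.0, 1.1, 0.6]
gripper_width: 0.0002
grasp_force: 0.0
```

Request:
step_arm(
  motion=[
    {"tx": 0.6, "ty": -1, "tz": 0, "wx": 0, "wy": 0, "wz": 0},
    {"tx": 0.6, "ty": -1, "tz": 0, "wx": 0, "wy": 0, "wz": 0},
    {"tx": 0.6, "ty": -1, "tz": 0, "wx": 0, "wy": 0, "wz": 0},
    {"tx": 0.6, "ty": -1, "tz": 0, "wx": 0, "wy": 0, "wz": 0},
    {"tx": 0.6, "ty": -1, "tz": 0, "wx": 0, "wy": 0, "wz": 0},
  ],
)

```text
t: 2.92
tool_pos: [0.4863, 0.0502, 0.3316]
orientation: [3.141, 0.001, 3.06]
force: [0.3, 0.4, 0.1]
gripper_width: 0.0001
grasp_force: 0.0
```

Request:
step_arm(
  motion=[
    {"tx": 0.3, "ty": -1, "tz": 0, "wx": 0, "wy": 0, "wz": 0},
    {"tx": 0.3, "ty": -1, "tz": 0, "wx": 0, "wy": 0, "wz": 0},
    {"tx": 0.3, "ty": -1, "tz": 0, "wx": 0, "wy": 0, "wz": 0},
    {"tx": 0, "ty": 0, "tz": 0, "wx": 0, "wy": 0, "wz": 0},
  ],
)

```text
t: 3.42
tool_pos: [0.5218, -0.0734, 0.3318]
orientation: [-3.14, 0.001, 3.052]
force: [0.0, 1.5, 0.2]
gripper_width: 0.0001
grasp_force: 0.0
```

```bash
python3 - <<'E'
from h import *
np.set_printoptions(precision=4,suppress=True)
p,R,t=shot("wrist"); save(p,"pics/w1.png")
print("cam",-R.T@t, R[0],R[1])
for k in ("guard","fin","pad"):
    for r in eyes.tip_of(p,k)[:1]: print(k,round(r["p"],2),w(R,t,r["position"]))
O=np.array([.545,-.052]);a=-.08
for q in((-40,-40),(40,-40),(40,40),(-40,40)):
    c,s=np.cos(a),np.sin(a);X=O+np.array([c*q[0]-s*q[1],s*q[0]+c*q[1]])/1000
    print(q,px(p,R,t,[*X,.17]))
E
```

```text
cam [ 0.4529 -0.0674  0.472 ] [ 0.0892  0.996  -0.0012] [ 0.958  -0.0855  0.2736]
fin 0.6 [ 0.5483 -0.0362  0.184 ]
(-40, -40) [298.1 201. ]
(40, -40) [300.2 287. ]
(40, 40) [386.9 286.3]
(-40, 40) [391.1 200.1]
```

View pics/w1.png

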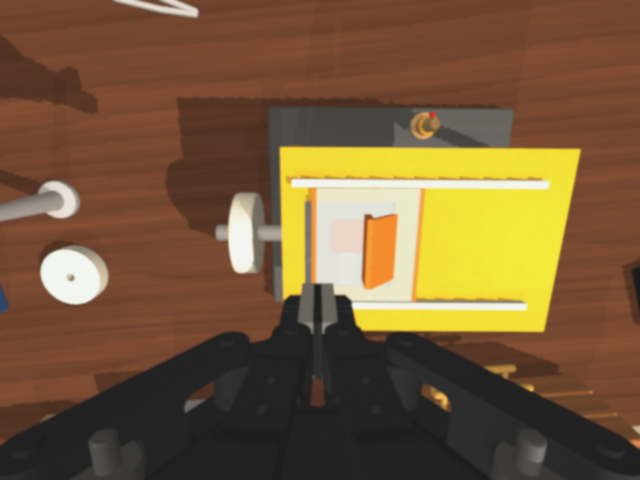

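Wrist view: the shutter is already about 20 mm open. Its edges are at u≈313 and 420, the fin face is at u≈366, and the pad shows at (348,236). Next I'll check the guard pose using the plate corners (282,148), (580,150), (545,331) and (283,331).

```bash
python3 - <<'E'
from h import *
np.set_printoptions(precision=4,suppress=True)
from scipy.optimize import least_squares
p,R,t=shot("wrist")
uv=[(282,148),(580,150),(545,331)]
L=np.array([(-85,-60),(-85,190),(85,190)])/1000
W=np.array([ray(p,R,t,*q,.17) for q in uv]); print(W)
def T(v,q): c,s=np.cos(v[2]),np.sin(v[2]); return v[:2]+q@np.array([[c,s],[-s,c]])
v=least_squares(lambda v:(T(v,L)-W[:,:2]).ravel(),[.545,-.05,-.08]).x
print("guard",v,"res",T(v,L)-W[:,:2])
def G(X): return (np.array([[np.cos(v[2]),np.sin(v[2])],[-np.sin(v[2]),np.cos(v[2])]])@(X[:2]-v[:2]))
for n,u,vv,z in(("shL",313,240,.175),("shR",420,240,.175),("finbase L",364,287,.175),("fintopL",369,217,.199),("pad",348,236,.162),("rail",420,184,.1765),("rail2",430,305,.1765)):
    X=ray(p,R,t,u,vv,z);print(n,X,G(X)*1000)
print("tcp",G(np.array(observe()["tool_pos"]))*1000)
p,R,t=shot("top")
uv=[(252,229),(261,157),(366,166)]
for q in ((-85,-60),(-85,190),(85,190),(85,-60)): print(px(p,R,t,[*T(v,np.array([q])/1000)[0],.17]))
E
```

```text
[[ 0.4566 -0.0909  0.17  ]
 [ 0.4776  0.1547  0.17  ]
 [ 0.6449  0.142   0.17  ]]
guard [ 0.5458 -0.04   -0.0824] res [[-0.0004 -0.0019]
 [-0.0008  0.0016]
 [ 0.0013  0.0003]]
shL [ 0.5359 -0.0717  0.175 ] [ -7.3287 -32.3743]
shR [0.5432 0.0213 0.175 ] [-7.6489 60.9052]
finbase L [ 0.5836 -0.0292  0.175 ] [36.7357 13.8374]
fintopL [ 0.5139 -0.0254  0.199 ] [-33.0434  11.8954]
pad [ 0.5383 -0.0402  0.162 ] [-7.5407 -0.7661]
rail [0.4943 0.0209 0.1765] [-56.36    56.4392]
rail2 [0.6055 0.03   0.1765] [53.6746 74.7303]
tcp [-21.9591 -28.4999]
[356.5 236.9]
[246.5 227.7]
[254.5 156.3]
[361.6 165.3]
```

The first picture was taken while the arm was still settling, so I'll repeat the shot at rest, with colour-segmented corners.

```bash
python3 - <<'E'
from h import *
np.set_printoptions(precision=4,suppress=True)
for n in("wrist","top"):
    p,R,t=shot(n)
    if n=="wrist": save(p,"pics/w2.png"); print(observe()["tool_pos"])
    hsv=cv2.cvtColor(p["image"],cv2.COLOR_RGB2HSV)
    m=cv2.inRange(hsv,(24,180,120),(34,255,255))
    m=cv2.morphologyEx(m,cv2.MORPH_OPEN,np.ones((3,3)))
    cs=max(cv2.findContours(m,0,2)[0],key=cv2.contourArea)
    h=cv2.approxPolyDP(cv2.convexHull(cs),3,True)[:,0]
    print(n)
    for q in h: print(q,ray(p,R,t,*q,.17)[:2])
    for k in ("guard","fin","pad"):
        for r in eyes.tip_of(p,k)[:1]: print(k,round(r["p"],2),w(R,t,r["position"]))
    o=cv2.inRange(hsv,(8,180,150),(17,255,255)); l,_,st,_=cv2.connectedComponentsWithStats(o)
    for s in st[1:]:
        if s[4]>30: print("orange",s)
E
```

```text
[ 0.5216 -0.0668  0.3312]
wrist
[273 149] [ 0.4569 -0.0984]
[569 154] [0.48   0.1461]
[533 333] [0.6461 0.1309]
[364 331] [ 0.6312 -0.0305]
[275 324] [ 0.6171 -0.1145]
fin 0.7 [ 0.5458 -0.0387  0.1853]
orange [303 190   4  93 206]
orange [ 355  218   33   72 1964]
orange [404 264   4  39  49]
top
[259 157] [0.6445 0.1319]
[332 164] [ 0.6283 -0.038 ]
[325 234] [ 0.4627 -0.0216]
[251 227] [0.4783 0.1461]
fin 0.83 [ 0.5462 -0.0363  0.1892]
```

View pics/w2.png

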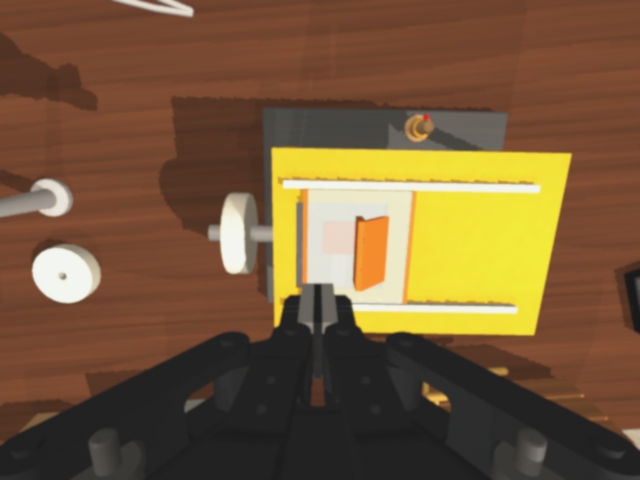

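At rest, the wrist and top views agree: guard origin ≈ (0.5455, -0.0492), yaw ≈ -0.092. The shutter is about 15 mm open, with the fin face near y' = +12 mm (fin in image at u 355–388, v 218–290). I'll lower behind the fin.

Request:
step_arm(
  motion=[
    {"tx": 0.54, "ty": -0.25, "tz": -0.5, "wx": 0, "wy": 0, "wz": 0},
    {"tx": 0, "ty": 0, "tz": -1, "wx": 0, "wy": 0, "wz": 0},
    {"tx": 0, "ty": 0, "tz": -1, "wx": 0, "wy": 0, "wz": 0},
    {"tx": 0, "ty": 0, "tz": -0.6, "wx": 0, "wy": 0, "wz": 0},
    {"tx": 0, "ty": 0, "tz": 0, "wx": 0, "wy": 0, "wz": 0},
  ],
)

```text
t: 4.75
tool_pos: [0.5415, -0.0782, 0.2052]
orientation: [-3.141, -0.005, 3.06]
force: [-0.6, -0.3, 0.1]
gripper_width: 0.0002
grasp_force: 0.0
```

```bash
python3 - <<'E'
from h import *
p,R,t=shot("wrist");p,R,t=shot("wrist"); save(p,"pics/w3.png"); s=observe();print(s["tool_pos"],s["force"])
for r in eyes.tip_of(p,"fin")[:1]: print(r["p"],w(R,t,r["position"]))
for q in ([.5459,-.0375,.187],[.5432,-.0741,.175]): print(px(p,R,t,q))
E
```

```text
[ 0.54391248 -0.07862163  0.2080332 ] [0.64359036 0.08814172 0.29575162]
0.71 [ 0.54862051 -0.03553323  0.18618929]
[401.9 286.2]
[326.3 277.5]
```

View pics/w3.png

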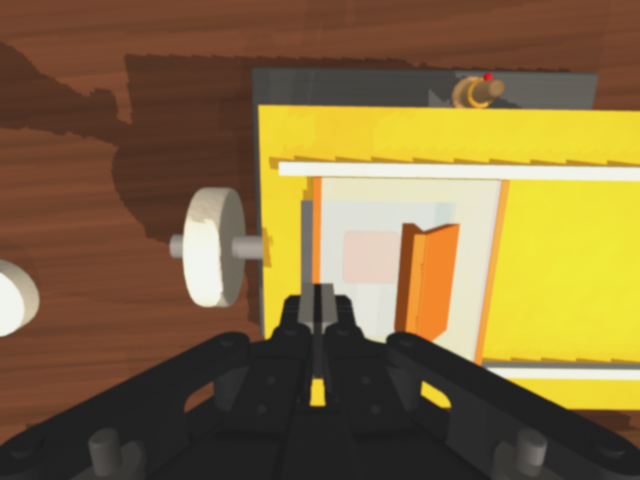

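The view shows the fingers over the shutter behind the fin (brown upright face at u≈403), so I can lower and push.

Request:
step_arm(
  motion=[
    {"tx": 0, "ty": 0, "tz": -0.4, "wx": 0, "wy": 0, "wz": 0},
    {"tx": 0, "ty": 0, "tz": -0.22, "wx": 0, "wy": 0, "wz": 0},
    {"tx": 0.02, "ty": 0.3, "tz": 0, "wx": 0, "wy": 0, "wz": 0},
    {"tx": 0.02, "ty": 0.25, "tz": 0, "wx": 0, "wy": 0, "wz": 0},
    {"tx": 0.02, "ty": 0.2, "tz": 0, "wx": 0, "wy": 0, "wz": 0},
  ],
)

```text
t: 5.52
tool_pos: [0.5461, -0.0475, 0.1827]
orientation: [-3.141, 0.0, 3.061]
force: [0.1, -1.4, -1.6]
gripper_width: 0.0003
grasp_force: 1.0
```

Request:
step_arm(
  motion=[
    {"tx": 0.02, "ty": 0.2, "tz": 0, "wx": 0, "wy": 0, "wz": 0},
    {"tx": 0.02, "ty": 0.2, "tz": 0, "wx": 0, "wy": 0, "wz": 0},
    {"tx": 0.02, "ty": 0.2, "tz": 0, "wx": 0, "wy": 0, "wz": 0},
    {"tx": 0.02, "ty": 0.2, "tz": 0, "wx": 0, "wy": 0, "wz": 0},
    {"tx": 0.02, "ty": 0.2, "tz": 0, "wx": 0, "wy": 0, "wz": 0},
  ],
)

```text
t: 6.15
tool_pos: [0.5499, -0.008, 0.1826]
orientation: [-3.142, 0.0, 3.06]
force: [-0.2, -2.5, 0.9]
gripper_width: -0.0001
grasp_force: 1.1
```

Request:
step_arm(
  motion=[
    {"tx": 0.02, "ty": 0.2, "tz": 0, "wx": 0, "wy": 0, "wz": 0},
    {"tx": 0.02, "ty": 0.2, "tz": 0, "wx": 0, "wy": 0, "wz": 0},
    {"tx": 0.02, "ty": 0.2, "tz": 0, "wx": 0, "wy": 0, "wz": 0},
    {"tx": 0.01, "ty": 0.1, "tz": 0, "wx": 0, "wy": 0, "wz": 0},
    {"tx": 0, "ty": 0, "tz": 0, "wx": 0, "wy": 0, "wz": 0},
  ],
)

```text
t: 6.78
tool_pos: [0.5525, 0.0209, 0.1823]
orientation: [3.141, -0.0, 3.061]
force: [-0.1, 0.4, -0.7]
gripper_width: 0.0
grasp_force: 0.0
```

Request:
step_arm(
  motion=[
    {"tx": 0.01, "ty": 0.05, "tz": 0, "wx": 0, "wy": 0, "wz": 0},
    {"tx": 0, "ty": 0.05, "tz": 0, "wx": 0, "wy": 0, "wz": 0},
    {"tx": 0, "ty": 0, "tz": 0, "wx": 0, "wy": 0, "wz": 0},
  ],
)

```text
t: 7.15
tool_pos: [0.5526, 0.0235, 0.1822]
orientation: [-3.141, -0.001, 3.06]
force: [-0.8, -1.1, -0.2]
gripper_width: 0.0003
grasp_force: 0.6
```

Request:
step_arm(
  motion=[
    {"tx": 0.01, "ty": 0.06, "tz": 0, "wx": 0, "wy": 0, "wz": 0},
    {"tx": 0, "ty": 0.06, "tz": 0, "wx": 0, "wy": 0, "wz": 0},
    {"tx": 0, "ty": 0.03, "tz": 0, "wx": 0, "wy": 0, "wz": 0},
  ],
)

```text
t: 7.52
tool_pos: [0.553, 0.0272, 0.1823]
orientation: [-3.138, -0.0, 3.059]
force: [-0.7, -5.2, -0.2]
gripper_width: -0.0003
grasp_force: 3.1
```

Request:
step_arm(
  motion=[
    {"tx": 0, "ty": 0.06, "tz": 0, "wx": 0, "wy": 0, "wz": 0},
    {"tx": 0, "ty": 0.06, "tz": 0, "wx": 0, "wy": 0, "wz": 0},
  ],
)

```text
t: 7.78
tool_pos: [0.5529, 0.0274, 0.1823]
orientation: [-3.133, 0.0, 3.056]
force: [-1.0, -12.1, -0.5]
gripper_width: 0.0
grasp_force: 6.5
```

At the stop: no more travel and 12 N. I'll back off, rise, and move over the window.

Request:
step_arm(
  motion=[
    {"tx": -0.01, "ty": -0.35, "tz": 0, "wx": 0, "wy": 0, "wz": 0},
    {"tx": -0.03, "ty": -0.4, "tz": 0.6, "wx": 0, "wy": 0, "wz": 0},
    {"tx": -0.08, "ty": -0.7, "tz": 0.5, "wx": 0, "wy": 0, "wz": 0},
    {"tx": -0.08, "ty": -0.7, "tz": 0, "wx": 0, "wy": 0, "wz": 0},
    {"tx": 0, "ty": 0, "tz": 0, "wx": 0, "wy": 0, "wz": 0},
  ],
)

```text
t: 8.4
tool_pos: [0.5453, -0.0555, 0.2278]
orientation: [3.141, 0.002, 3.054]
force: [-0.1, 0.0, -0.7]
gripper_width: -0.0003
grasp_force: 0.0
```

```bash
python3 - <<'E'
from h import *
np.set_printoptions(precision=4,suppress=True)
for i in range(6): p,R,t=shot("wrist")
save(p,"pics/w4.png"); s=observe();print(s["tool_pos"],s["orientation"],s["force"])
for k in("fin","pad"):
  for r in eyes.tip_of(p,k)[:1]: print(k,r["p"],w(R,t,r["position"]))
O=np.array([.5455,-.0492]);a=-.092;c,s=np.cos(a),np.sin(a)
for q in((-40,-40),(40,-40),(40,40),(-40,40)):
    print(q,px(p,R,t,[*(O+np.array([c*q[0]-s*q[1],s*q[0]+c*q[1]])/1000),.17]))
E
```

```text
[ 0.5454 -0.0501  0.2262] [ 3.1412 -0.0005  3.0624] [-0.4487  0.4048  0.2601]
fin 0.9 [0.5523 0.0405 0.1853]
pad 0.58 [ 0.5387 -0.0472  0.1567]
(-40, -40) [248.5 193.3]
(40, -40) [253.6 322.4]
(40, 40) [382.8 323.9]
(-40, 40) [392.  195.2]
```

View pics/w4.png

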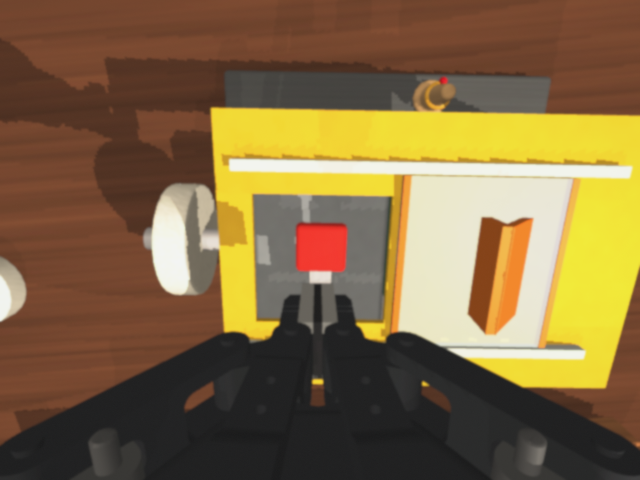

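The shutter is fully open and clear of the window, whose corners (253,195), (391,197), (385,323) and (256,321) lie within 2–3 mm of the prediction. The pad is at (321,247). Now to press.

Request:
step_arm(
  motion=[
    {"tx": -0.05, "ty": 0, "tz": -0.7, "wx": 0, "wy": 0, "wz": 0},
    {"tx": 0, "ty": 0, "tz": -0.6, "wx": 0, "wy": 0, "wz": 0},
    {"tx": 0, "ty": 0, "tz": -0.2, "wx": 0, "wy": 0, "wz": 0},
    {"tx": 0, "ty": 0, "tz": -0.2, "wx": 0, "wy": 0, "wz": 0},
    {"tx": 0, "ty": 0, "tz": 0, "wx": 0, "wy": 0, "wz": 0},
  ],
)

```text
t: 9.43
tool_pos: [0.5437, -0.0516, 0.1587]
orientation: [-3.141, 0.0, 3.06]
force: [0.2, 1.0, 0.1]
gripper_width: 0.0001
grasp_force: 0.0
```

Request:
step_arm(
  motion=[
    {"tx": 0, "ty": 0, "tz": -0.15, "wx": 0, "wy": 0, "wz": 0},
    {"tx": 0, "ty": 0, "tz": -0.15, "wx": 0, "wy": 0, "wz": 0},
    {"tx": 0, "ty": 0, "tz": -0.1, "wx": 0, "wy": 0, "wz": 0},
    {"tx": 0, "ty": 0, "tz": 0, "wx": 0, "wy": 0, "wz": 0},
  ],
)

```text
t: 9.93
tool_pos: [0.5431, -0.0517, 0.1419]
orientation: [-3.141, -0.0, 3.06]
force: [-0.9, 1.3, 0.5]
gripper_width: 0.0
grasp_force: 0.2
```

Request:
step_arm(
  motion=[
    {"tx": 0, "ty": 0, "tz": -0.1, "wx": 0, "wy": 0, "wz": 0},
    {"tx": 0, "ty": 0, "tz": -0.05, "wx": 0, "wy": 0, "wz": 0},
    {"tx": 0, "ty": 0, "tz": 0, "wx": 0, "wy": 0, "wz": 0},
  ],
)

```text
t: 10.3
tool_pos: [0.5436, -0.0517, 0.1366]
orientation: [3.142, 0.0, 3.06]
force: [-2.1, 0.5, 4.6]
gripper_width: 0.0001
grasp_force: 2.3
```

Request:
step_arm(
  motion=[
    {"tx": 0, "ty": 0, "tz": -0.08, "wx": 0, "wy": 0, "wz": 0},
    {"tx": 0, "ty": 0, "tz": -0.06, "wx": 0, "wy": 0, "wz": 0},
    {"tx": 0, "ty": 0, "tz": 0, "wx": 0, "wy": 0, "wz": 0},
  ],
)

```text
t: 10.68
tool_pos: [0.5438, -0.0517, 0.1355]
orientation: [3.138, -0.002, 3.059]
force: [-13.6, 1.9, 32.7]
gripper_width: -0.0002
grasp_force: 16.9
```

At the stop: 33 N, z 0.1355, as expected for fully down. Withdrawing.

Request:
step_arm(
  motion=[
    {"tx": 0, "ty": 0, "tz": 0.3, "wx": 0, "wy": 0, "wz": 0},
    {"tx": 0, "ty": 0, "tz": 0.8, "wx": 0, "wy": 0, "wz": 0},
    {"tx": 0, "ty": 0, "tz": 1, "wx": 0, "wy": 0, "wz": 0},
    {"tx": 0, "ty": 0, "tz": 1, "wx": 0, "wy": 0, "wz": 0},
    {"tx": -0.3, "ty": 0, "tz": 0.5, "wx": 0, "wy": 0, "wz": 0},
  ],
)

```text
t: 11.3
tool_pos: [0.5335, -0.0517, 0.2771]
orientation: [-3.141, 0.006, 3.06]
force: [-0.6, -0.3, 0.5]
gripper_width: -0.0001
grasp_force: 0.0
```

Request:
step_arm(
  motion=[
    {"tx": -0.3, "ty": 0, "tz": 0.5, "wx": 0, "wy": 0, "wz": 0},
    {"tx": 0, "ty": 0, "tz": 0, "wx": 0, "wy": 0, "wz": 0},
    {"tx": 0, "ty": 0, "tz": 0, "wx": 0, "wy": 0, "wz": 0},
    {"tx": 0, "ty": 0, "tz": 0, "wx": 0, "wy": 0, "wz": 0},
  ],
)

```text
t: 11.8
tool_pos: [0.5191, -0.0515, 0.2936]
orientation: [-3.14, -0.002, 3.06]
force: [-0.8, -0.6, 0.3]
gripper_width: -0.0005
grasp_force: 0.0
```

```bash
python3 - <<'E'
from h import *
np.set_printoptions(precision=4,suppress=True)
for i in range(3): p,R,t=shot("wrist")
save(p,"pics/w5.png"); s=observe();print(s["t"],s["tool_pos"],s["force"])
for k in("fin","pad"):
  for r in eyes.tip_of(p,k)[:1]: print(k,r["p"],w(R,t,r["position"]))
m=cv2.inRange(cv2.cvtColor(p["image"],cv2.COLOR_RGB2HSV),(0,200,120),(4,255,255));n,l,st,ce=cv2.connectedComponentsWithStats(m)
print(st[1:][st[1:,4]>100])
for z in(.162,.135): 
  print(z,px(p,R,t,[.5455,-.0492,z]),(px(p,R,t,[.547,-.0332,z])-px(p,R,t,[.544,-.0652,z])))
E
```

```text
11.95 [ 0.5192 -0.0517  0.2941] [ 0.469 -0.167 -0.712]
fin 0.91 [0.5577 0.0381 0.1844]
pad 0.73 [ 0.5398 -0.0474  0.1288]
[[308 229  32  33 567]]
0.162 [323.3 261.8] [39.5  0.5]
0.135 [322.8 251.8] [36.2  0.4]
```

View pics/w5.png

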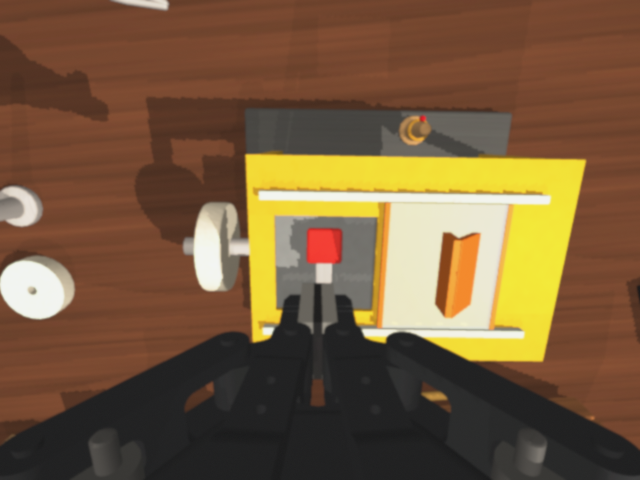

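The picture shows the shutter clear of the window (left edge u≈383, window edge u≈377) and the pad low at (323,246), measured at z≈0.129. The arm is clear and everything else is in place.

```bash
python3 -c "
from workcell import robot
print(robot.hand_in())"
```

```text
the job is handed in; nothing more can be done
None
```

The job is handed in, at about 12 s of the 42 s allowed: the shutter was pushed to its stop and the red lever pressed down to its stop. The arm was then withdrawn, with no sign of contact with the guard or anything else on the bench; the hand-in gave no verdict.

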